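# Put the top tin from the spring dispenser on the counter scale

## Robot

A 6-joint arm with a two-finger parallel gripper is mounted at the origin on the work surface. World frame = base frame: x ahead of the robot, y to its left, z up, the work surface at z = 0. Lengths are in m, angles in rad, forces in N, time in s.
With the tool pointing down it reaches from about 0.3 to 0.85 m from the base axis. Payload 5.4 kg.
Tool frame: the origin (TCP) lies at the very end of the fingers, on their centre line; the grasp point (between the pads) lies 19 mm behind it; y points along the fingers, z is the direction in which the jaws open and shut, and the axes are right-handed (so a half turn about y gives the same grasp; the last joint's range is limited). The gripper opens to 85 mm and grips with 20 to 120 N. Pads are 22 mm wide; open, the fingers measure 114 mm over their backs; the gripper's body (76 mm by 85 mm) begins 54 mm behind the grasp point. The pads swing forward as they close: fully open they stand 13 mm farther back than shut.
Start: joints at [1.12, 0.158, 1.597, -0, 1.386, -0.21], TCP at [0.137, 0.558, 0.231] pointing down, gripper open.
Joint ranges: [-2.91, 2.91], [-0.94, 2.29], [0.18, 2.7], [-1.29, 4.43], [0.17, 2.64], [-3, 3]. Speed limits (rad/s): [2.57, 2.57, 3.14, 3.14, 3.14, 3.14].

## Interface

Orientations are given as a unit quaternion [w, x, y, z].
In Python, from rig import robot gives the robot as it stands.
- The arm moves only by the tool jog_arm, never from a script. Its argument "plan" is a list of rows, each a list of 7 numbers: the closure, from 0 (fully open) to 1 (shut), then the shift along the tool's x, y, z in cm, then the turn, a rotation vector about the tool's x, y, z in rad. In form: [[jaw, tx, ty, tz, wx, wy, wz], ...]. A call has 1 to 8 rows; each row shifts and turns the pose as measured when the row begins, along the tool's axes as they then stand; what a row does not reach is not made up. A row lasts 1/8 s, in which the tool goes at most 62.5 mm and 10.7 degrees, less where a joint would pass 70% of its speed; a pose out of reach is approached as far as the arm can. A call with a gripper value outside its range is refused whole. The fingers move at their own pace and stop on an object; "force" is the grip in N (left out, the last holds). Time passes only in rows, so rows that do not move let the fingers close. It gives the time, the measured TCP pose, the force and the opening at its end, in the units of the state.
- robot.get_state(): the state, without advancing time (a new reading comes with each control period).
- robot.grab_frame(name): name is "scene" or "side" or "wrist"; returns the picture (480x640x3 uint8, red, green, blue); there is no depth.
- robot.calibration(name): a dict with "mtx" (3x3 intrinsics, pixels), "D" ([k1, k2, p1, p2, k3] as OpenCV has them; the pictures are not rectified), "eye" and "orientation" of the camera in the world; the wrist camera has in their place "mount" (4x4, takes a point from camera to tool coordinates, whose origin is the TCP and whose axes are the tool frame's). Camera axes: x right, y down, z forward; pixel columns grow to the right and rows downward; lengths in m; the calibration is good to about 2 mm. A picture is of the moment at which its call begins: read the wrist's pose just before it. calibration takes no time and is no camera call.
- robot.finish_job(): hands the job in, once; it reports no verdict.
Trained networks look in the newest picture that a camera, given by its name, has taken for a name from the list of things; names that differ only in an ending like _2 or _b are one class to them, and where a whole thing is asked for, a point or a joint stands for the part that bears it (a point fixed in the world has none). Each returns a list of dicts, best first, with "p" (0 to 1); they miss things now and then, are a little off and sometimes report something else, mostly with a low value. They report only what shows in the picture. A call takes as long as a camera call. They do not tell look-alikes from the thing itself.
- robot.silhouettes(camera, target): "pixels" (480x640 bool, what is visible of it) and "at" ([row, column] in pixels, amid what is visible of it).
- robot.pinpoint(camera, target): "at" ([row, column] in pixels: a listed point, or the origin of a listed thing).
The state is a dict: "time": time; "qpos": joint angles; "joint_velocities": joint speeds; "joint_efforts": joint torques, N m; "eef_pos": TCP position; "eef_rot": TCP orientation; "wrist_force": force on the tool from outside, world axes, zero at the start; "wrist_torque": the same for the moment, N m; "opening": finger opening in m.
Only numpy, scipy, OpenCV 4.12 (cv2) and the standard library are available. Lean on these libraries where they do the work, as an engineer would, in place of code of your own. Each camera call takes 0.05 s, during which the arm holds its last target. There are 200 camera calls.

## Task

In this herb pharmacy, take the top tin off the spring dispenser that holds the wide tins (not the narrow ones, and not the tin standing alone) and set it down upright in the middle of the green scale's round pan without dropping it. The spring lifts the next tin into its place: leave that one sitting straight in the dispenser.

Things in the scene. Friction and masses are not known exactly. Their poses are not given: they have to be found in the camera images.
- wide0_center (a point): Centre of the wide dispenser's top tin: closed aluminium cylinder, axis z, 54 mm diameter, 40 mm high, about 140 g. It only rests on the next like tin, wholly above the cage; 3 to 15 mm of the next tin shows under it. Fingers reaching below its underside would grip the next one too: lift it straight up. A like tin alone on the counter and the 36 mm wide tins of the slim dispenser are not meant.
- wide1_center (a point): Centre of the next tin, directly under the top one, same size, axis z. The stack stands on a soft damped spring platform (about 34 N/m: it sinks if pressed) that lifts it by about one tin height (40 mm) within some 2 s once the top tin is taken off, so that this tin comes to stand above the cage.
- wide_cage_rim (a point): Centre of the top ring of the fixed wire cage that guides the wide tins, 150 mm above the counter, z up. The ring is of 6 mm wire, 73 mm outer and 61 mm inner diameter; its top is 3 mm above this point.
- pan (a point): Centre of the top face of the green counter scale's pan: flat level steel disc without a rim, 180 mm diameter, 165 mm above the counter, fixed, z up. The scale's body (110 by 140 mm) stands below it. The flat steel tray of like size lying on the counter is not the pan.
Not all that is in view belongs to the job. What is shaped like the part that bears wide_cage_rim but purple is not meant.

How it is judged:
On the way:
1. the top wide tin is lifted off by itself, the next tin staying in the dispenser (distance between wide0_center and wide1_center above 0.055 m and horizontal distance between wide1_center and wide_cage_rim below 0.012 m), for 0.1 s.
At the end, for the whole second after the job is handed in: The wide dispenser's top tin stands at rest and upright (within 10 degrees) on the scale's pan, its centre within 25 mm of the pan's centre; the next tin has risen to stand straight (within 10 degrees and 12 mm of the cage's axis) in the dispenser, its centre 17 to 47 mm above the cage's top ring (horizontal distance between wide0_center and pan below 0.025 m and z of wide0_center in the frame of pan between 0.014 and 0.026 m and angle between each of wide0_center, wide1_center's own z axis and vertical below 0.17 rad and z of wide1_center in the frame of wide_cage_rim between 0.017 and 0.047 m and horizontal distance between wide1_center and wide_cage_rim below 0.012 m and distance of pan from where it was at the start of the episode below 0.01 m); the robot touches nothing.
It fails at once if the tin is dropped: it moves faster than 0.7 m/s (a free fall of 25 mm) while no finger touches it (contact force between the fingers and wide0 below 0.05 N and linear speed of wide0 above 0.7 m/s).
It also fails if it takes over 38 s, if anything falls off the work surface, if the arm or the gripper's body presses on something with over 40 N, if the wrist force passes 120 N, or if a joint passes its speed limit or range.

## Working session

There is one attempt and no reset: what is moved stays moved. The work goes in short steps, Python scripts to look and compute and a tool call to move; the robot and the scene stay as the last step left them, time stands still between calls to the robot, and variables do not carry over. Pictures are saved under pics/ and viewed, about 8 in all and at most 12, crops included, and the job is handed in when it is done.

Besides the shell and the picture viewer there is one more tool, called after ">>>" as a command line: name --pt "numbers of a row" for each row, then --argument value for the rest. jog_arm: Moves the arm, as the interface text tells. Its arguments: {"type":"object","properties":{"plan":{"type":"array","items":{"type":"array","items":{"type":"number"}}},"force":{"type":"number"}},"required":["plan"]}

```bash
mkdir -p pics; cat > h.py <<'E'
import numpy as np, cv2
from scipy.spatial.transform import Rotation as R
from rig import robot
def q2R(q): return R.from_quat([q[1],q[2],q[3],q[0]]).as_matrix()
def cam(n,st=None):
    c=robot.calibration(n); K=np.array(c["mtx"]);D=np.array(c["D"])
    if n=="wrist":
        st=st or robot.get_state(); M=np.array(c["mount"]); Rt=q2R(st["eef_rot"])
        return K,D,np.array(st["eef_pos"])+Rt@M[:3,3],Rt@M[:3,:3]
    o=np.array(c["orientation"]); Rm=o if o.shape==(3,3) else q2R(o)
    return K,D,np.array(c["eye"]),Rm
def ray(C,at):
    K,D,e,Rm=C; u=cv2.undistortPoints(np.array([[[at[1],at[0]]]],float),K,D)[0,0]
    d=Rm@np.array([u[0],u[1],1]); return e,d/np.linalg.norm(d)
def onz(C,at,z):
    e,d=ray(C,at); return e+d*(z-e[2])/d[2]
def tri(rs):
    A=sum(np.eye(3)-np.outer(d,d) for e,d in rs); b=sum((np.eye(3)-np.outer(d,d))@e for e,d in rs)
    return np.linalg.solve(A,b)
def save(n,f):
    im=robot.grab_frame(n); cv2.imwrite("pics/"+f,im[:,:,::-1]); return im
E
python3 - <<'E'
from h import *
np.set_printoptions(precision=3,suppress=True)
print(robot.get_state()); print(robot.calibration("scene")["orientation"])
for n in("scene","side"):
    save(n,n+"0.png"); C=cam(n); print(n,C[2])
    for t,z in(("wide0_center",.19),("wide1_center",.15),("wide_cage_rim",.15),("pan",.165)):
        for r in robot.pinpoint(n,t)[:4]: print(n,t,np.array(r["at"]).round(),round(r["p"],2),onz(C,r["at"],z))
E
```

```text
{'time': 0.0, 'qpos': array([ 1.12 ,  0.159,  1.598, -0.   ,  1.386, -0.21 ]), 'joint_velocities': array([-0.001, -0.001,  0.001, -0.   ,  0.   , -0.   ]), 'joint_efforts': array([  0.002, -39.598, -33.145,   0.   ,   0.008,  -0.   ]), 'eef_pos': array([0.137, 0.558, 0.23 ]), 'eef_rot': array([-0.701,  0.703, -0.085,  0.085]), 'wrist_force': array([0.116, 0.055, 0.054]), 'wrist_torque': array([-0.037, -0.026, -0.009]), 'opening': 0.08538160595824366}
[-0.2    0.383  0.804 -0.409]
scene [1.137 0.419 0.687]
scene wide0_center [166. 246.] 0.92 [ 0.485 -0.277  0.19 ]
scene wide0_center [260. 319.] 0.5 [0.63  0.021 0.19 ]
scene wide1_center [186. 247.] 0.73 [ 0.491 -0.274  0.15 ]
scene wide_cage_rim [184. 249.] 0.86 [ 0.482 -0.276  0.15 ]
scene wide_cage_rim [174. 163.] 0.67 [ 0.567 -0.441  0.15 ]
scene pan [261. 319.] 0.91 [0.607 0.004 0.165]
side [ 0.774 -0.869  0.715]
side wide0_center [272. 259.] 0.87 [ 0.484 -0.286  0.19 ]
side wide1_center [288. 261.] 0.67 [ 0.483 -0.282  0.15 ]
side wide_cage_rim [359. 276.] 0.67 [ 0.573 -0.426  0.15 ]
side wide_cage_rim [285. 259.] 0.64 [ 0.476 -0.277  0.15 ]
side wide_cage_rim [217. 364.] 0.35 [0.598 0.015 0.15 ]
side pan [216. 365.] 0.69 [ 0.605 -0.004  0.165]
```

```bash
python3 -c "
import cv2,numpy as np
a=cv2.imread('pics/scene0.png');b=cv2.imread('pics/side0.png');print(a.shape)"
```

```text
(480, 640, 3)
```

View pics/scene0.png

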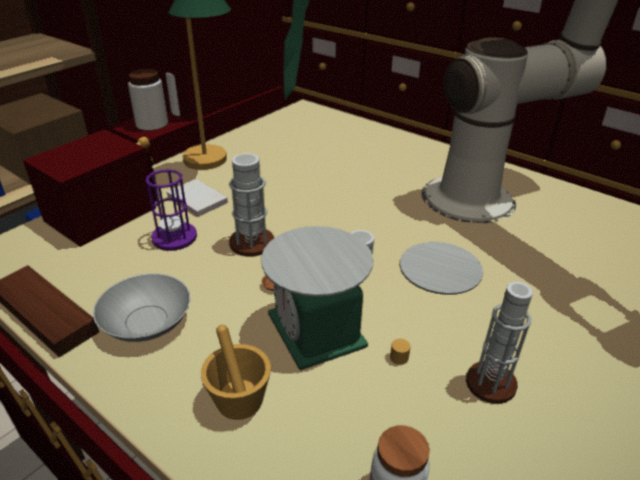

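View pics/side0.png

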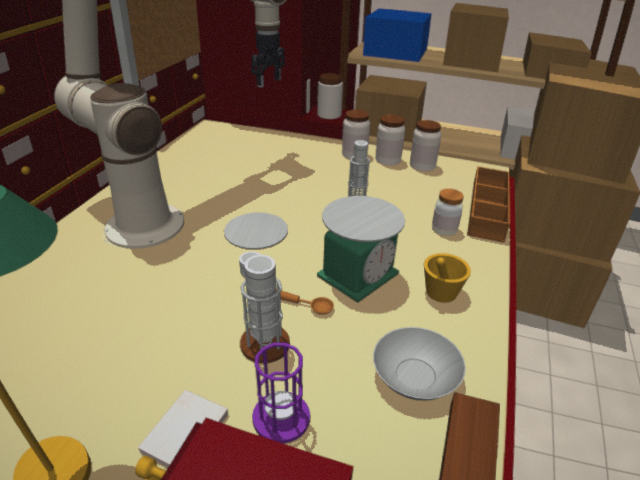

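The wide dispenser stands at (247,200) in scene and (262,300) in side. The purple look-alike is at (170,205) / (280,390), the slim dispenser at (500,340) in scene, and the lone tin at (362,243) / (250,263). The green scale's pan is at (318,260) / (364,217), and the lamp at (205,157) in scene.

```bash
python3 - <<'E'
from h import *
np.set_printoptions(precision=3,suppress=True)
a,b=cam("scene"),cam("side")
for n,p,q in(("w0",(166,246),(272,259)),("w1",(186,247),(288,261)),("rim",(184,249),(285,259)),("pan",(261,319),(216,365)),("shade",(5,199),(225,0))): print(n,tri([ray(a,p),ray(b,q)]))
print("lampbase",onz(a,(157,205),0.01),"lone",onz(a,(243,364),.04),onz(b,(263,250),.04))
st=robot.get_state();print(q2R(st["eef_rot"]));M=np.array(robot.calibration("wrist")["mount"]);print(M)
E
```

```text
w0 [ 0.481 -0.282  0.187]
w1 [ 0.483 -0.279  0.146]
rim [ 0.479 -0.277  0.149]
pan [0.604 0.001 0.162]
shade [ 0.306 -0.581  0.426]
lampbase [ 0.282 -0.657  0.01 ] lone [ 0.373 -0.062  0.04 ] [ 0.367 -0.096  0.04 ]
[[ 0.971 -0.     0.238]
 [-0.238 -0.     0.971]
 [-0.    -1.    -0.   ]]
[[-0.     0.95   0.311 -0.081]
 [-0.    -0.311  0.95  -0.142]
 [ 1.     0.     0.    -0.001]
 [ 0.     0.     0.     1.   ]]
```

>>> jog_arm --pt "0 5 -1.5 -1.8 0 0 0" --pt "0 5 -1.5 -1.8 0 0 0" --pt "0 5 -1.5 -1.8 0 0 0" --pt "0 5 -1.5 -1.8 0 0 0" --pt "0 5 -1.5 -1.8 0 0 0" --pt "0 5 -1.5 -1.8 0 0 0" --pt "0 5 -1.5 -1.8 0 0 0" --pt "0 2.5 0 -4.5 0 0 0" --force 30

```text
time: 1.5
eef_pos: [0.4696, 0.2979, 0.3394]
eef_rot: [0.703, -0.702, 0.082, -0.083]
wrist_force: [0.2, -0.8, -0.3]
opening: 0.0853
```

>>> jog_arm --pt "0 2.5 0 -4.5 0 0 0" --pt "0 2.5 0 -4.5 0 0 0" --pt "0 2.5 0 -4.5 0 0 0" --pt "0 2.5 0 -4.5 0 0 0" --pt "0 2.5 0 -4.5 0 0 0" --pt "0 0.5 0 -5.5 0 0 0" --pt "0 0.5 0 -5.5 0 0 0" --pt "0 0.5 0 -5.5 0 0 0"

```text
time: 2.5
eef_pos: [0.5174, -0.1275, 0.3399]
eef_rot: [0.703, -0.702, 0.08, -0.084]
wrist_force: [1.1, 0.6, -0.2]
opening: 0.0853
```

>>> jog_arm --pt "0 0 0 -5.2 0 0 0" --pt "0 0 0 -5.2 0 0 0" --pt "0 0 0 -5.2 0 0 0" --pt "0 0 0 0 0 0 0" --pt "0 0 0 0 0 0 0"

```text
time: 3.12
eef_pos: [0.4785, -0.2874, 0.3395]
eef_rot: [0.702, -0.702, 0.082, -0.086]
wrist_force: [-0.5, -0.4, 0.7]
opening: 0.085
```

```bash
cat > look.py <<'E'
from h import *
np.set_printoptions(precision=4,suppress=True)
st=robot.get_state(); print(st["time"],st["eef_pos"],q2R(st["eef_rot"]))
C=cam("wrist",st); save("wrist","w1.png")
for t,z in(("wide0_center",.186),("wide1_center",.146),("wide_cage_rim",.15)):
    for r in robot.pinpoint("wrist",t)[:3]: print(t,np.array(r["at"]).round(),round(r["p"],2),onz(C,r["at"],z))
S=cam("side"); robot.grab_frame("side")
for r in robot.pinpoint("side","wide0_center")[:2]: print("side",r["at"],r["p"])
E
python3 look.py
```

```text
3.125 [ 0.4785 -0.2874  0.3395] [[ 0.9717  0.0062  0.2362]
 [-0.2362  0.0004  0.9717]
 [ 0.0059 -1.      0.0018]]
wide0_center [218. 325.] 0.56 [ 0.4795 -0.2824  0.186 ]
wide_cage_rim [317. 215.] 0.71 [ 0.5743 -0.4326  0.15  ]
side [273.4, 260.0] 0.6
```

View pics/w1.png

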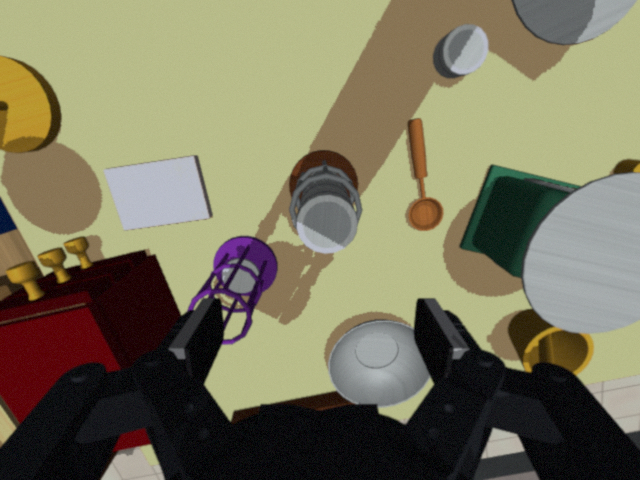

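The wrist view shows the tin's top face at about (327,224), between the open fingers. The pan is at the right and nothing is in the way. Next I descend and take a close look.

>>> jog_arm --pt "0 0.1 4.5 0.3 0 0 0" --pt "0 0 4.5 0.2 0 0 0" --pt "0 0 0 0 0 0 0" --pt "0 0 0 0 0 0 0"

```text
time: 3.92
eef_pos: [0.4837, -0.2812, 0.2513]
eef_rot: [-0.701, 0.703, -0.078, 0.086]
wrist_force: [-0.8, -0.8, -0.3]
opening: 0.0852
```

```bash
cat > look2.py <<'E'
from h import *
np.set_printoptions(precision=4,suppress=True)
st=robot.get_state(); print(st["time"],st["eef_pos"]); C=cam("wrist",st); im=save("wrist","w2.png")
for r in robot.pinpoint("wrist","wide0_center")[:2]: print("pin",r["at"],r["p"],onz(C,r["at"],.186))
im2=im.copy()
for r in robot.silhouettes("wrist","wide0_center")[:1]:
    m=r["pixels"].astype(np.uint8); c=max(cv2.findContours(m,0,1)[0],key=len)
    cv2.drawContours(im2,[c],-1,(255,0,0),1)
    x,y,w,h=cv2.boundingRect(c); print("sil",r["p"],x,y,w,h)
    # top-disc lower (near image bottom) arc: project for each candidate height
    pts=c[:,0,:].astype(float)
cv2.imwrite("pics/w2c.png",cv2.resize(im2[100:420,160:480,::-1],(768,768))[:600])
E
python3 look2.py
```

```text
3.925 [ 0.4837 -0.2812  0.2513]
pin [247.6, 318.3] 0.82 [ 0.4796 -0.2813  0.186 ]
sil 0.92 275 203 88 96
```

View pics/w2c.png

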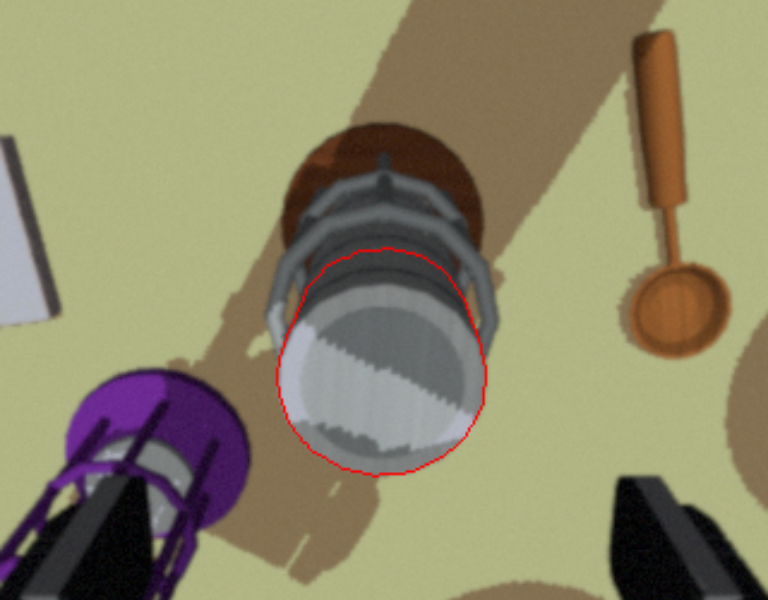

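The top disc spans crop x 278–486 and y 283–475, so its centre is at about pixel (row 258, col 319) and its width is about 86.7 px. From that I get the height.

```bash
python3 - <<'E'
from h import *
np.set_printoptions(precision=4,suppress=True)
st=robot.get_state(); C=cam("wrist",st); K,D,e,Rm=C
l,r=ray(C,(258,160+278/2.4)),ray(C,(258,160+486/2.4))
a=lambda d:(Rm.T@d)[:2]/(Rm.T@d)[2]
w=np.linalg.norm(a(l[1])-a(r[1])); depth=.054/w
c=ray(C,(258.0,319)); dc=Rm.T@c[1]; p=e+c[1]*depth/dc[2]
print("top centre",p,"eye",e,"f",K[0,0])
for z in(.2,.205,.208): print(z,onz(C,(258,319),z))
# expected seam etc: far bottom edge of w0 (crop y248), ring top
from scipy.optimize import least_squares
def proj(P): 
    return cv2.projectPoints((Rm.T@(np.array(P)-e)).reshape(1,1,3),np.zeros(3),np.zeros(3),K,D)[0][0,0]
for zb in(.156,.16,.164,.168):
    cc=onz(C,(258,319),zb+.04); far=[cc[0]-.027,cc[1],zb]; print(zb,"seam crop y",(proj(far)[1]-100)*2.4, "ring far top crop y",(proj([cc[0]-.0335,cc[1],.153])[1]-100)*2.4)
print((q2R(st["eef_rot"])).T@ (np.array([.4815,-.2815,.25])-st["eef_pos"])*100, q2R(st["eef_rot"]))
E
```

```text
top centre [ 0.4811 -0.2814  0.2004] eye [ 0.4031 -0.2629  0.392 ] f 332.4757289584214
0.2 [ 0.4812 -0.2815  0.2   ]
0.205 [ 0.4792 -0.281   0.205 ]
0.208 [ 0.478  -0.2807  0.208 ]
0.156 seam crop y 247.72976936949024 ring far top crop y 225.07412138310198
0.16 seam crop y 245.33046199935325 ring far top crop y 219.62122650532237
0.164 seam crop y 242.84196762980946 ring far top crop y 214.14407585169945
0.168 seam crop y 240.2592200692875 ring far top crop y 208.6425158438988
[-0.2139  0.1248 -0.054 ] [[ 0.9728  0.0111  0.2315]
 [-0.2315 -0.0046  0.9728]
 [ 0.0118 -0.9999 -0.0019]]
```

>>> jog_arm --pt "0 -0.3 3.0 0 0 0 0.012" --pt "0 0 3.0 0 0 0 0" --pt "0 0 1.0 0 0 0 0" --pt "0 0 0 0 0 0 0"

```text
time: 4.58
eef_pos: [0.4842, -0.2842, 0.1867]
eef_rot: [-0.699, 0.705, -0.079, 0.086]
wrist_force: [-0.8, 0.3, 0.8]
opening: 0.0856
```

>>> jog_arm --pt "0 -0.5 0.7 0.2 0.006 0 0.01" --pt "0 -0.2 0.7 0 0 0 0" --pt "0 0 0 0 0 0 0"

```text
time: 4.95
eef_pos: [0.4787, -0.2817, 0.1748]
eef_rot: [-0.701, 0.704, -0.081, 0.084]
wrist_force: [1.0, 1.0, 0.3]
opening: 0.085
```

>>> jog_arm --pt "0 0 0.6 0 0 0 0" --pt "0.3 0.1 0 0 0 0 0" --pt "0.6 0 0 0 0 0 0" --pt "0.6 0 0 0 0 0 0" --pt "0.6 0 0 0 0 0 0" --pt "0.6 0 0 0 0 0 0" --force 30

```text
time: 5.7
eef_pos: [0.4802, -0.2821, 0.169]
eef_rot: [-0.701, 0.704, -0.081, 0.084]
wrist_force: [-0.6, 1.0, 0.0]
opening: 0.0532
```

```bash
python3 - <<'E'
from h import *
st=robot.get_state(); print(st["eef_pos"],st["opening"],st["wrist_force"])
save("side","s1.png"); im=cv2.imread("pics/s1.png")[190:340,180:340]; cv2.imwrite("pics/s1c.png",cv2.resize(im,None,fx=4,fy=4,interpolation=2)[:600])
E
```

```text
[ 0.48015171 -0.28205079  0.16904567] 0.053219586359000474 [-0.59309493  1.0477347   0.0345285 ]
```

View pics/s1c.png

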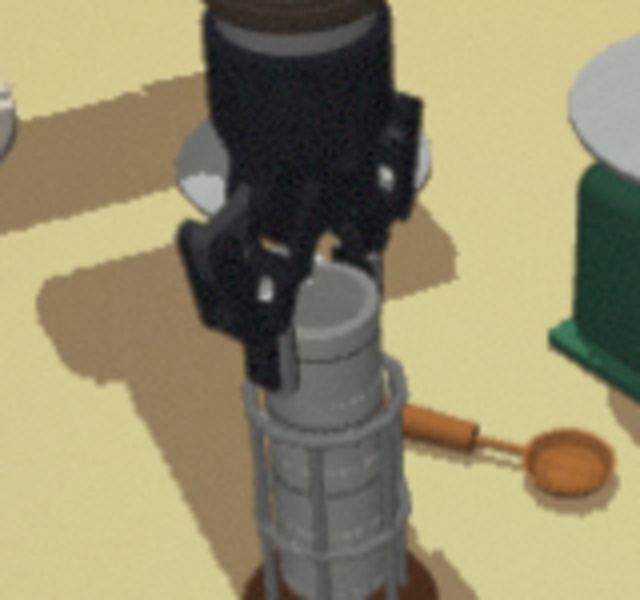

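Grip reads 53.2 mm. In the crop, the fingertip (y≈390) is above the seam between the tins (y≈405–420). I lift straight up.

>>> jog_arm --pt "0.6 0 -1 0 0 0 0" --pt "0.6 0 -2.5 0 0 0 0" --pt "0.6 0 -4 0 0 0 0" --pt "0.6 0 -4 0 0 0 0" --pt "0.6 0 -2 0 0 0 0" --pt "0.6 0 0 0 0 0 0"

```text
time: 6.5
eef_pos: [0.4793, -0.2813, 0.3101]
eef_rot: [-0.701, 0.704, -0.081, 0.084]
wrist_force: [-0.7, -0.9, -1.5]
opening: 0.0533
```

```bash
python3 - <<'E'
from h import *
np.set_printoptions(precision=4,suppress=True)
st=robot.get_state(); print(st["time"],st["eef_pos"],st["opening"],st["wrist_force"])
P={}
for n in("side","scene"):
    save(n,n+"2.png"); 
    for t in ("wide0_center","wide1_center"):
        for r in robot.pinpoint(n,t)[:2]: print(n,t,np.array(r["at"]).round(),round(r["p"],2)); P.setdefault(t,{}).setdefault(n,r["at"])
for t,d in P.items():
    if len(d)==2: print(t,tri([ray(cam(n),a) for n,a in d.items()]))
a=cv2.imread("pics/side2.png")[150:350,160:360]; b=cv2.imread("pics/scene2.png")[90:290,150:350]
cv2.imwrite("pics/m2.png",cv2.resize(np.hstack([a,b]),None,fx=2,fy=2))
E
```

```text
6.5 [ 0.4793 -0.2813  0.3101] 0.05333769450527865 [-0.6881 -0.929  -1.5101]
side wide0_center [203. 255.] 0.86
side wide1_center [274. 258.] 0.73
scene wide0_center [103. 244.] 0.87
scene wide0_center [258. 320.] 0.53
scene wide1_center [172. 248.] 0.84
wide0_center [ 0.4794 -0.2762  0.3211]
wide1_center [ 0.4793 -0.2785  0.1767]
```

View pics/m2.png

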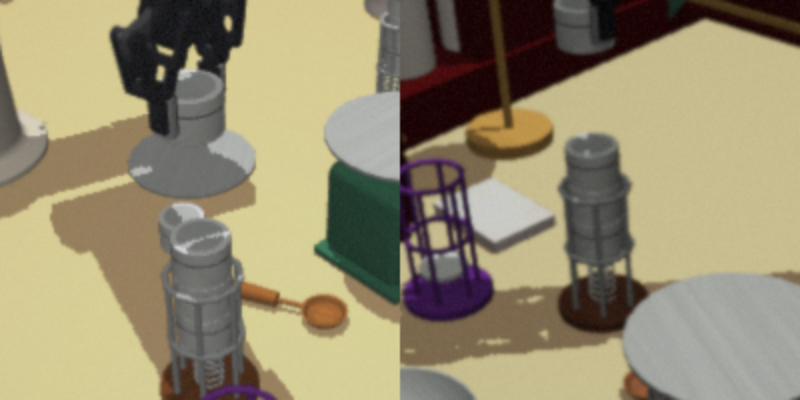

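The next tin has risen and sits straight in the cage, and the top tin is held. On to the pan.

>>> jog_arm --pt "0.6 0.5 0 2.5 0 0 0" --pt "0.6 0.9 0 5 0 0 0" --pt "0.6 0.9 0 5 0 0 0" --pt "0.6 0.9 0 5 0 0 0" --pt "0.6 0.9 0 5 0 0 0" --pt "0.6 0.9 0 5 0 0 0" --pt "0.6 0.5 0 2.5 0 0 0" --pt "0.6 0 0 0 0 0 0"

```text
time: 7.8
eef_pos: [0.6024, 0.0077, 0.2971]
eef_rot: [0.703, -0.701, 0.089, -0.078]
wrist_force: [0.3, -0.5, -1.2]
opening: 0.0534
```

```bash
python3 - <<'E'
from h import *
np.set_printoptions(precision=4,suppress=True)
st=robot.get_state(); print(st["time"],st["eef_pos"],st["opening"],q2R(st["eef_rot"]))
for n in("wrist","side","scene"):
    C=cam(n); robot.grab_frame(n)
    for r in robot.pinpoint(n,"pan")[:1]: print(n,np.array(r["at"]).round(),round(r["p"],2),onz(C,r["at"],.165))
    s=robot.silhouettes(n,"pan")[:1]
    for r in s:
        c=max(cv2.findContours(r["pixels"].astype(np.uint8),0,1)[0],key=len); e=cv2.fitEllipse(c); print(" ell",e, onz(C,(e[0][1],e[0][0]),.165))
E
```

```text
7.8 [0.6024 0.0077 0.2971] 0.05338060358372576 [[ 0.972  -0.014   0.2345]
 [-0.2345  0.0043  0.9721]
 [-0.0146 -0.9999  0.0009]]
wrist [228. 304.] 0.68 [ 0.599  -0.0054  0.165 ]
 ell ((301.85443115234375, 206.13461303710938), (174.427001953125, 215.07931518554688), 88.38594055175781) [ 0.5803 -0.0021  0.165 ]
 ell ((360.04010009765625, 244.28672790527344), (81.59471893310547, 107.68263244628906), 9.512199401855469) [ 0.6208 -0.1092  0.165 ]
scene [259. 320.] 0.68 [0.6007 0.0019 0.165 ]
 ell ((317.8499755859375, 291.4865417480469), (105.02730560302734, 148.80067443847656), 175.60321044921875) [0.6652 0.0481 0.165 ]
```

>>> jog_arm --pt "0.6 0.3 2 -0.6 0 0 -0.015" --pt "0.6 0 3.5 0 0 0 0" --pt "0.6 0 3 0 0 0 0" --pt "0.6 0 1.8 0 0 0 0" --pt "0.6 0 0 0 0 0 0" --pt "0.6 0 0 0 0 0 0"

```text
time: 9.0
eef_pos: [0.6055, -0.0035, 0.196]
eef_rot: [-0.702, 0.702, -0.083, 0.089]
wrist_force: [0.2, -0.2, -1.3]
opening: 0.0532
```

```bash
python3 - <<'E'
from h import *
np.set_printoptions(precision=4,suppress=True)
st=robot.get_state(); print(st["time"],st["eef_pos"],st["wrist_force"],(q2R(st["eef_rot"]).T@[0,0,-1]))
save("side","s3.png"); im=cv2.imread("pics/s3.png")[120:270,280:440]; cv2.imwrite("pics/s3c.png",cv2.resize(im,None,fx=4,fy=4,interpolation=2))
E
```

```text
9.0 [ 0.6055 -0.0035  0.196 ] [ 0.1739 -0.2247 -1.2616] [-0.0092  1.     -0.001 ]
```

View pics/s3c.png

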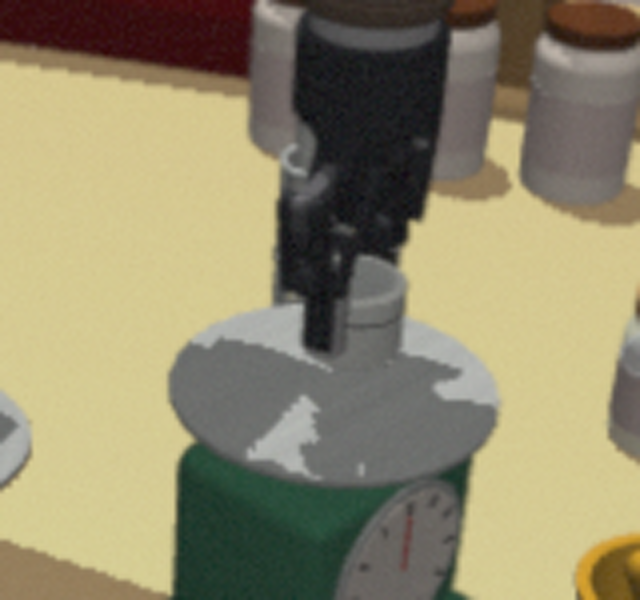

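The tin hovers above the pan. The pan's outline spans crop x 168–498 and y 300–487, and the tin's visible right edge is at 405. I fit the pan circle to that outline.

```bash
python3 - <<'E'
from h import *
from scipy.optimize import least_squares
a=np.linspace(0,2*np.pi,360)
def circ(C,x,y,z,r):
    K,D,e,Rm=C; P=np.c_[x+r*np.cos(a),y+r*np.sin(a),0*a+z]
    return cv2.projectPoints(((P-e)@Rm).reshape(-1,1,3),np.zeros(3),np.zeros(3),K,D)[0][:,0]
def fit(C,b):
    f=lambda p:(lambda q:np.r_[q.min(0),q.max(0)]-b)(circ(C,p[0],p[1],.165,.09))
    s=least_squares(f,[.6,0]); print(s.x.round(4),s.fun.round(1))
fit(cam("side"),np.array([322,195,404.5,241.8]))
fit(cam("scene"),np.array([262,230,373,298]))
q=circ(cam("side"),.6055,-.0035,.20,.027); print("tin expected crop right/left x",(q[:,0].max()-280)*4,(q[:,0].min()-280)*4)
E
```

```text
[ 0.6018 -0.008 ] [-0.5  1.   0.5 -0.9]
[0.6075 0.0013] [-1.3 -1.3  1.3  0.6]
tin expected crop right/left x 397.42626694535693 295.67331212042495
```

>>> jog_arm --pt "0.6 0 1.0 0 0 0 0.009" --pt "0.6 0 0.5 0 0 0 0" --pt "0.6 0 0.3 0 0 0 0" --pt "0.6 0 0 0 0 0 0"

```text
time: 9.55
eef_pos: [0.6068, -0.0037, 0.1788]
eef_rot: [0.702, -0.702, 0.085, -0.087]
wrist_force: [-1.5, 0.5, -0.9]
opening: 0.0531
```

>>> jog_arm --pt "0.6 0 0.2 0 0 0 0" --pt "0.6 0 0.1 0 0 0 0" --pt "0.6 0 0 0 0 0 0"

```text
time: 9.93
eef_pos: [0.607, -0.0037, 0.1759]
eef_rot: [0.702, -0.702, 0.084, -0.087]
wrist_force: [-0.4, 0.3, -1.6]
opening: 0.0536
```

>>> jog_arm --pt "0.6 0 0.2 0 0 0 0" --pt "0.6 0 0 0 0 0 0"

```text
time: 10.18
eef_pos: [0.607, -0.0037, 0.1739]
eef_rot: [0.702, -0.702, 0.084, -0.087]
wrist_force: [0.7, 0.1, -0.9]
opening: 0.0534
```

>>> jog_arm --pt "0.6 0 0.15 0 0 0 0" --pt "0.6 0 0 0 0 0 0"

```text
time: 10.42
eef_pos: [0.6071, -0.0037, 0.1723]
eef_rot: [0.702, -0.702, 0.084, -0.087]
wrist_force: [-0.3, 0.1, -1.3]
opening: 0.0533
```

>>> jog_arm --pt "0.6 0 0.15 0 0 0 0" --pt "0.6 0 0 0 0 0 0"

```text
time: 10.68
eef_pos: [0.6071, -0.0037, 0.1707]
eef_rot: [0.702, -0.702, 0.084, -0.087]
wrist_force: [0.1, 0.3, -1.3]
opening: 0.0533
```

>>> jog_arm --pt "0.6 0 0.12 0 0 0 0" --pt "0.6 0 0 0 0 0 0"

```text
time: 10.92
eef_pos: [0.6074, -0.0037, 0.1702]
eef_rot: [0.702, -0.702, 0.084, -0.087]
wrist_force: [0.5, -0.8, -1.1]
opening: 0.053
```

>>> jog_arm --pt "0.6 0 0.15 0 0 0 0" --pt "0.6 0 0 0 0 0 0"

```text
time: 11.18
eef_pos: [0.6077, -0.0038, 0.1702]
eef_rot: [0.702, -0.702, 0.084, -0.088]
wrist_force: [-0.1, 0.2, -0.9]
opening: 0.053
```

>>> jog_arm --pt "0.6 0 0.3 0 0 0 0" --pt "0.6 0 0 0 0 0 0"

```text
time: 11.42
eef_pos: [0.6083, -0.0038, 0.1704]
eef_rot: [-0.702, 0.702, -0.083, 0.088]
wrist_force: [-0.2, 0.1, -1.5]
opening: 0.0529
```

```bash
python3 - <<'E'
from h import *
st=robot.get_state(); print(st["eef_pos"],st["wrist_force"],st["wrist_torque"],(q2R(st["eef_rot"]).T@[0,0,-1]))
a=save("side","s4.png")[150:250,300:420,::-1]; b=save("scene","c4.png")[190:290,260:380,::-1]
cv2.imwrite("pics/m4.png",cv2.resize(np.vstack([a,b]),None,fx=3,fy=3,interpolation=2))
E
```

```text
[ 0.60834563 -0.00378991  0.17043553] [-0.16044951  0.0722817  -1.50341405] [-0.06010084 -0.00283598  0.01993521] [-7.63479645e-03  9.99970631e-01 -6.68045623e-04]
```

View pics/m4.png

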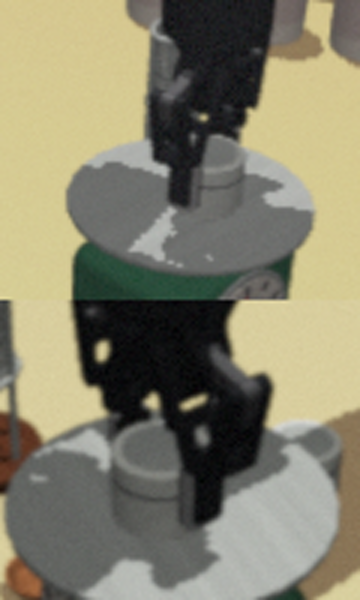

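```bash
python3 - <<'E'
from h import *
st=robot.get_state(); print(st["qpos"].round(3),st["joint_efforts"].round(2))
E
```

```text
[-0.205  0.288  1.569  0.     1.277 -1.533] [-2.000e-01 -4.193e+01 -3.074e+01 -1.000e-02 -1.500e-01 -1.000e-02]
```

>>> jog_arm --pt "0.6 0 0.2 0 0 0 0"

```text
time: 11.65
eef_pos: [0.6086, -0.0038, 0.17]
eef_rot: [-0.702, 0.702, -0.083, 0.088]
wrist_force: [-7.6, 2.4, 17.4]
opening: 0.053
```

The +17 N reading confirms the tin rests on the pan. I relax, open and withdraw straight up.

>>> jog_arm --pt "0.6 0 0 0 0 0 0" --pt "0.3 0 0 0 0 0 0" --pt "0 0 0 0 0 0 0" --pt "0 0 0 0 0 0 0" --pt "0 0 0 0 0 0 0" --pt "0 0 0 0 0 0 0"

```text
time: 12.4
eef_pos: [0.6081, -0.0039, 0.1683]
eef_rot: [-0.702, 0.702, -0.083, 0.088]
wrist_force: [-0.4, 0.3, 0.3]
opening: 0.0854
```

>>> jog_arm --pt "0 0 -1 0 0 0 0" --pt "0 0 -2 0 0 0 0" --pt "0 0 -4 0 0 0 0" --pt "0 0 -4 0 0 0 0" --pt "0 0 -3 0 0 0 0" --pt "0 0 0 0 0 0 0" --pt "0 0 0 0 0 0 0"

```text
time: 13.28
eef_pos: [0.6071, -0.0036, 0.3155]
eef_rot: [-0.702, 0.702, -0.083, 0.089]
wrist_force: [-0.0, 0.7, -0.6]
opening: 0.0853
```

```bash
python3 - <<'E'
from h import *
np.set_printoptions(precision=4,suppress=True)
st=robot.get_state(); print(st["time"],st["eef_pos"],st["wrist_force"])
P={}
for n in("side","scene"):
    save(n,n+"5.png"); C=cam(n)
    for t in ("wide0_center","wide1_center","wide_cage_rim","pan"):
        for r in robot.pinpoint(n,t)[:3]: print(n,t,np.array(r["at"]).round(),round(r["p"],2),onz(C,r["at"],.165 if t=="pan" else .15 if "rim" in t else .185))
a=cv2.imread("pics/side5.png")[180:360,230:430]; b=cv2.imread("pics/scene5.png")[140:320,200:400]
cv2.imwrite("pics/m5.png",cv2.resize(np.hstack([a,b]),None,fx=2,fy=2))
E
```

```text
13.275 [ 0.6071 -0.0036  0.3155] [-0.008   0.698  -0.6474]
side wide0_center [207. 363.] 0.58 [ 0.5987 -0.0015  0.185 ]
side wide1_center [271. 260.] 0.8 [ 0.4815 -0.2781  0.185 ]
side wide_cage_rim [360. 278.] 0.86 [ 0.5758 -0.4253  0.15  ]
side wide_cage_rim [290. 257.] 0.84 [ 0.4785 -0.2894  0.15  ]
side pan [218. 361.] 0.71 [ 0.5986 -0.0153  0.165 ]
scene wide0_center [248. 314.] 0.83 [ 0.6066 -0.0062  0.185 ]
scene wide1_center [169. 246.] 0.56 [ 0.4859 -0.2783  0.185 ]
scene wide_cage_rim [182. 248.] 0.81 [ 0.4778 -0.2823  0.15  ]
scene wide_cage_rim [176. 163.] 0.57 [ 0.5736 -0.4354  0.15  ]
scene pan [258. 319.] 0.6 [ 0.6007 -0.0005  0.165 ]
```

View pics/m5.png

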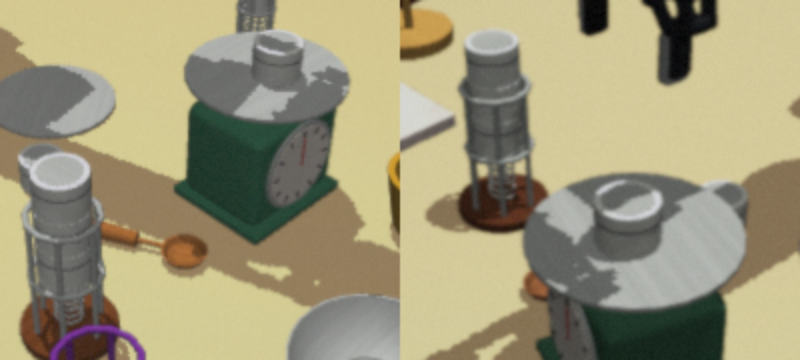

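The tin stands upright near the pan's middle, at (279,58) and (628,215) in the crop. The next tin stands straight above the cage, and the gripper is clear.

```bash
python3 -c "
from rig import robot
print(robot.finish_job())"
```

```text
the job is handed in; nothing more can be done
None
```

I took the top wide tin off the spring dispenser and set it upright on the green scale's pan. I handed the job in about 13.6 s into the run; no verdict was reported.

- **Lift:** I gripped the tin with the fingertips above the seam and lifted it straight up. Pinpointed in both fixed cameras, the two tins were then about 0.14 m apart, and the next tin stayed in the cage.
- **Placing:** A press of about 17 N at the wrist confirmed the tin was on the pan before I opened the gripper and withdrew straight up.
- **Last checks:**
  - The tin stands upright at about (0.603, -0.004).
  - Pan centre estimates ran from (0.599, -0.015) to (0.608, 0.001), so the tin is within roughly 15 mm of the centre on any of them.
  - The next tin stands straight in the dispenser at about z 0.177 to 0.185.
  - The gripper is about 0.11 m above the tin and touches nothing.
- **Disagreements:**
  - The side and scene cameras differ by about 5–15 mm on the pan centre and the cage axis. All the readings for the tin on the pan stay inside its 25 mm.
  - For the next tin, the side camera's last rim reading put the cage axis about 11 mm away, close to the 12 mm limit. The scene camera and the pictures show it centred.
  - Estimates of the tin's original height differed by about 5 to 10 mm, so I lowered it onto the pan in 1–3 mm steps.

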